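Fit filter and bayonet lamp in the photoreactor

TASK

Get the photoreactor ready in the fume cupboard: first lift the amber filter out of the filter rack and stand it fully down in the empty groove of the grey reactor plate, beside the lampholder, and let go of it. Then take the blue lamp from the lamp rack, push it down into the lampholder against the spring with its lugs in the slots, and turn it a quarter turn clockwise (seen from above) to the stop. Finish holding the lamp there, gripped and still pushed down against the spring, not letting it rise, so that I can check the contacts, and leave the other lamps, filters, vial and glassware where they are.

Things in the scene. Friction and masses are not known exactly. Their poses are not given: they have to be found in the camera images.
- amber_filter_center (a point): Amber filter: orange glass in a black frame with an orange tab, 70 g, standing on edge. Frame 60 wide (its x), 8 thick (y), 62 mm high; tab 24 wide, 8 thick, 14 mm high mid-way on the top edge: 76 mm in all. Point: its centre, half-way up, 38 mm above the lower edge; z up. Faces are flush: pinch the 8 mm from above at the tab.
- filter_rack: White rack, 85 x 150 mm, where three filters stand upright in grooves 46 mm apart along its y (38 mm free between faces; which filter is where varies). Origin: under its centre, on the table. Groove floor 8 mm up, grooves 25 mm deep with lips to 38 mm; raise a filter 35 mm to come clear.
- groove (a point): The empty groove of the reactor plate: point on its floor, mid-way, 12 mm above the table; z up. The frame lies along x, its thickness along y, either way round. Play 2 mm at each end, 1.5 mm at each face; 25 mm deep, 45 degree flared lips to 30 mm. Filter fully down: its centre 38 mm above this point. Lampholder axis 66 mm off to +y; a groove with a clear filter 46 mm off to -y.
- blue_lamp_center (a point): Blue lamp (blue LEDs and bar), 136 mm long, 120 g, upright, foot down. Point: its centre, 68 mm above the foot; z up; x along grip bar and lugs (half a turn is the same). Grip bar on top: 36 long (x), 14 thick (y), 30 mm high, its middle 53 mm above the point, white line along its top; pinch the 14 mm from above. Column under it 34 mm across. Lugs: see holder.
- lamp_rack: Grey block, 214 x 55 mm, 56 mm high, with three square 37 mm pockets 70 mm apart along its x; the lamps stand loosely in them on a floor 6 mm above the table, turned anyhow (which lamp is where varies). Origin: under its centre, on the table. Raise a lamp 60 mm to come clear.
- holder (a point): Lampholder: fixed white collar 60 mm across; point on its axis at the rim, 50 mm above the table; z up. Bore 27 mm, two slots 9 mm wide along +x and -x (white marks on the rim) for the lamp's cap, 24 mm across with bevelled foot, and two lugs, 5 mm wide and high, undersides 6 mm above the foot, tips 34 mm apart. Foot meets the spring 8 mm below the rim.
- bench: Grey reactor plate, 110 x 265 x 12 mm, fixed, carrying lampholder, grooves and vial holder. Origin under its centre, axes as the holder's. Lamp travel: bottom is lamp centre 42 mm above the rim point. Below 47 mm it turns clockwise (from above) only, 90 degrees to a solid stop (lugs along y); let go there it rises to 50 mm and locks. Pushed down means below 47.5 mm.
- contact (a joint): How far the sprung contact in the lampholder is pressed down (m): 0 free, 0.010 with the lamp locked and let go, 0.018 with the lamp at the bottom. Its force upward: 3 N at the start of travel, 8 N at the locked height, 12 N at the bottom (500 N/m).
- green_lamp_center (a point): Another lamp of the same size, green bar; centre. Stays in the lamp rack.
- red_lamp_center (a point): Another lamp of the same size, red bar; centre. Stays in the lamp rack.
- green_filter_center (a point): Another filter of the same size, green glass and tab; centre. Stays in the filter rack.
- violet_filter_center (a point): Another filter of the same size, violet glass and tab; centre. Stays in the filter rack.
- clear_filter_center (a point): Clear glass filter of the same size with a pale tab, in the reactor plate's other groove, nearer the vial; centre. Stays there.
- vial: Sample vial with black cap, 29 mm across, 63 mm high, in the square holder at the -y end of the reactor plate; origin under its centre.
- beaker: Small empty glass beaker, 48 mm across, 62 mm high, on the table at the far side; origin under its centre.
- jar: Brown glass jar with blue cap, 52 mm across, 70 mm high, on the table at the far side; origin under its centre.
Mind the look-alikes: they are no part of the job. There is more than one size of the part that bears blue_lamp_center; the job needs the larger.

How it is judged:
By the outcome, as a careful person would: the job done as asked, in the order asked, and still so for the second after the job is handed in, while the arm keeps its last pose, push and grip.
It also fails if it takes over 67 s, if anything falls off the work surface, if the arm or the gripper's body presses on something with over 40 N, if the wrist force passes 120 N, or if a joint passes its speed limit or range.

ROBOT

A 6-joint arm with a two-finger parallel gripper is mounted at the origin on the work surface. World frame = base frame: x ahead of the robot, y to its left, z up, the work surface at z = 0. Lengths are in m, angles in rad, forces in N, time in s.
With the tool pointing down it reaches from about 0.35 to 0.725 m from the base axis. Payload 6 kg.
Tool frame: the origin (TCP) lies where the fingers leave the gripper's body, on its centre line; the fingertips stand 73 mm ahead of it and the grasp point (between the pads) lies 54 mm ahead of it; x points along the fingers, y is the direction in which the jaws open and shut, and the axes are right-handed (so a half turn about x gives the same grasp; the last joint's range is limited). The gripper opens to 85 mm and grips with 20 to 120 N. Pads are 22 mm wide; open, the fingers measure 114 mm over their backs; the gripper's body (76 mm by 85 mm) begins 54 mm behind the grasp point. The pads swing forward as they close: fully open they stand 13 mm farther back than shut.
Start: joints at [-0.951, 0.04, 0.085, 0, -1.615, -0.334], TCP at [0.169, -0.576, 0.304] pointing down, gripper open.
Joint ranges: [-2.56, 2.56], [-1.29, 2.01], [-1.08, 1.49], [-3.29, 1.98], [-2.81, -0.18], [-2.99, 2.99]. Speed limits (rad/s): [2.57, 2.57, 3.01, 3.14, 3.14, 3.14].

INTERFACE

Orientations are given as a rotation vector (axis times angle).
In Python, from plant import get_obs, camera, hand_in gives the robot as it stands.
- The arm moves only by the tool carry_out, never from a script. Its argument "motion" is one flat list of numbers, 6 for each row, row after row: the shift along the world's x, y, z in m, then the turn, a rotation vector about the world's x, y, z in rad. A call has 1 to 12 rows; each row is the pose to reach, as a shift and turn from the pose commanded when the call began; what a row does not reach only later rows make up. A row lasts 1/12 s, in which the tool goes at most 41.7 mm and 7.16 degrees, less where a joint would pass 70% of its speed; a pose out of reach is approached as far as the arm can. A call with a gripper value outside its range is refused whole. "gripper" is the gripper's target within -1 to 1 (shut at 1, half-way at 0, fully open at -1), set as the call begins (left out, the last holds). The fingers move at their own pace and stop on an object; "grip_force" is the grip in N (left out, the last holds). Time passes only in rows, so rows that repeat a pose let the fingers close. It gives the time, the measured TCP pose, the force and the opening at its end, in the units of the state.
- get_obs(): the state, without advancing time (a new reading comes with each control period).
- camera(name): name is "side" or "top"; returns a dict with "color" (480x640x3 uint8, red, green, blue), "vertical_fov" (degrees; the focal length in pixels is half the picture's height over the tangent of half this angle, whatever the lens; pixels are square), "cx", "cy" (the principal point, pixels), "T" (4x4, takes a point from camera to world coordinates). Camera axes: x right, y down, z forward; pixel columns grow to the right and rows downward; lengths in m; the calibration is good to about 2 mm. A picture is of the moment at which its call begins. There is no depth.
- hand_in(): hands the job in, once; it reports no verdict.
The state is a dict: "clock": time; "qpos": joint angles; "qd": joint speeds; "joint_torque": joint torques, N m; "ee_pos": TCP position; "tcp_rot": TCP orientation; "force": force on the tool from outside, world axes, zero at the start; "wrist_torque": the same for the moment, N m; "grip_width": opening from 0.0 (shut) to 1.0 (fully open).
Only numpy, scipy, OpenCV 4.12 (cv2) and the standard library are available. Lean on these libraries where they do the work, as an engineer would, in place of code of your own. Each camera call takes 0.05 s, during which the arm holds its last target.

## Working session

There is one attempt and no reset: what is moved stays moved. The work goes in short steps, Python scripts to look and compute and a tool call to move; the robot and the scene stay as the last step left them, time stands still between calls to the robot, and variables do not carry over. Pictures are saved under pics/ and viewed, and the job is handed in when it is done.

Besides the shell and the picture viewer there is one more tool, called after "Request:" as name(argument=value, ...) on one line, values as JSON. carry_out: Moves the arm, as the interface text tells. Its arguments: {"type":"object","properties":{"motion":{"type":"array","items":{"type":"number"}},"gripper":{"type":"number"},"grip_force":{"type":"number"}},"required":["motion"]}

```bash
ls; mkdir -p pics; python3 - <<'E'
from plant import get_obs,camera
import cv2,numpy as np
np.set_printoptions(precision=4,suppress=True)
for n in("side","top"):
    c=camera(n);cv2.imwrite(f"pics/{n}0.png",c["color"][:,:,::-1]);print(n,c["vertical_fov"],c["cx"],c["cy"]);print(c["T"], [k for k in c])
print(get_obs())
E
```

```text
pics
side 43.23125524178218 320.45411475255213 235.09120441094086
[[-0.9654 -0.2021  0.165   0.3543]
 [-0.2609  0.7441 -0.615   0.7773]
 [ 0.0015 -0.6368 -0.771   1.018 ]
 [ 0.      0.      0.      1.    ]] ['color', 'vertical_fov', 'cx', 'cy', 'T']
top 46.943087853617854 320.28583708894865 234.2395516005457
[[ 0.0189 -0.9985  0.0514  0.4952]
 [-0.9996 -0.02   -0.0215  0.008 ]
 [ 0.0225 -0.0509 -0.9984  1.3439]
 [ 0.      0.      0.      1.    ]] ['color', 'vertical_fov', 'cx', 'cy', 'T']
{'clock': 0.1, 'qpos': array([-0.9513,  0.0408,  0.0839, -0.0004, -1.6155, -0.3337]), 'qd': array([ 0.0005, -0.0025,  0.0034,  0.0015, -0.0002,  0.0002]), 'joint_torque': array([ -0.0048, -36.9351,  34.8279,   6.9517,  -0.0045,   0.    ]), 'ee_pos': array([ 0.1692, -0.5755,  0.3029]), 'tcp_rot': array([-0.2231,  1.5595,  0.2256]), 'force': array([0.0104, 0.0067, 0.4897]), 'wrist_torque': array([-0.0173,  0.0027,  0.0711]), 'grip_width': 1.0019839841208205}
```

View pics/side0.png

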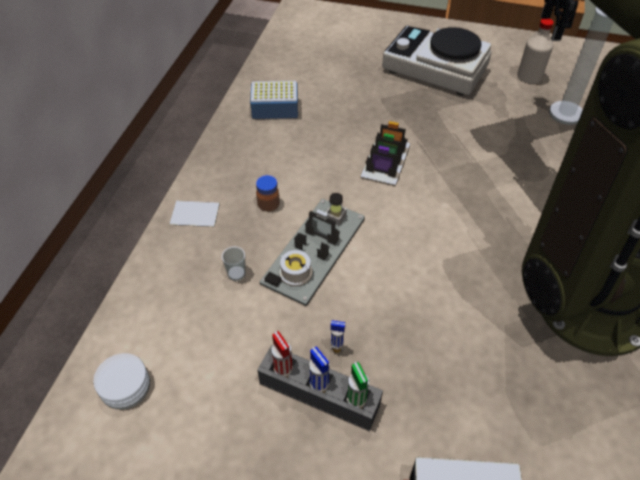

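View pics/top0.png

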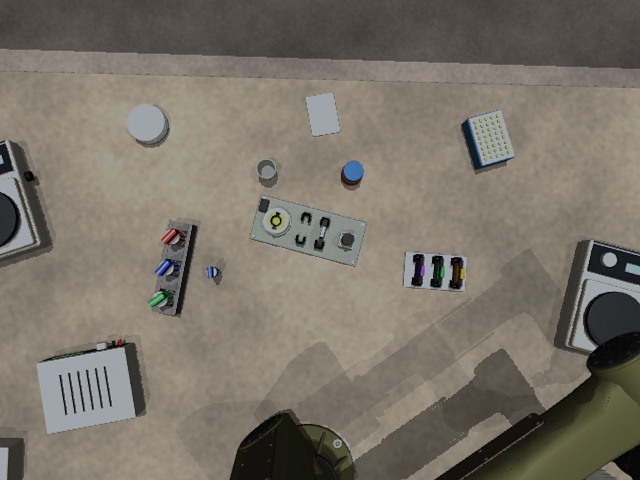

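The side view shows the lamp rack at (320,385) with red, blue and green lamps. A small blue lamp stands loose at (338,333). The filter rack is at (387,155), with the orange tab farthest away at (393,127). The reactor plate is at (315,250). In the top view the blue lamp is at (165,268), the small blue lamp at (212,272), the amber filter at (457,272) and the holder at (277,221). I'll enlarge crops next.

```bash
cat > h.py <<'E'
import cv2,numpy as np
from plant import get_obs,camera
np.set_printoptions(precision=4,suppress=True)
def crop(img,x0,y0,w,h,s,name):
    c=cv2.resize(img[y0:y0+h,x0:x0+w],None,fx=s,fy=s,interpolation=cv2.INTER_CUBIC)
    for k in range(0,w,10):
        cv2.line(c,(int(k*s),0),(int(k*s),8 if (x0+k)%50 else 16),(0,255,255),1)
        if (x0+k)%20==0: cv2.putText(c,str(x0+k),(int(k*s),22),0,.4,(0,255,255),1)
    for k in range(0,h,10):
        cv2.line(c,(0,int(k*s)),(8,int(k*s)),(0,255,255),1)
        if (y0+k)%20==0: cv2.putText(c,str(y0+k),(10,int(k*s)+4),0,.4,(0,255,255),1)
    cv2.imwrite("pics/"+name,c)
import json
def cam(n):
    c=camera(n); return c
def ray(c,u,v):
    f=240/np.tan(np.radians(c["vertical_fov"])/2)
    d=np.array([(u-c["cx"])/f,(v-c["cy"])/f,1]); T=np.array(c["T"])
    return T[:3,3],T[:3,:3]@d
def atz(c,u,v,z):
    o,d=ray(c,u,v); return o+d*(z-o[2])/d[2]
def proj(c,p):
    T=np.array(c["T"]); q=T[:3,:3].T@(np.asarray(p)-T[:3,3]); f=240/np.tan(np.radians(c["vertical_fov"])/2)
    return np.array([c["cx"]+f*q[0]/q[2],c["cy"]+f*q[1]/q[2]])
def tri(c1,a,c2,b):
    o1,d1=ray(c1,*a);o2,d2=ray(c2,*b)
    s=np.linalg.lstsq(np.stack([d1,-d2],1),o2-o1,rcond=None)[0]
    p,q=o1+s[0]*d1,o2+s[1]*d2
    return (p+q)/2,np.linalg.norm(p-q)
import pickle
def save():
    d={n:camera(n) for n in("side","top")}; pickle.dump(d,open("cams.pkl","wb")); return d
def load(): return pickle.load(open("cams.pkl","rb"))
E
python3 - <<'E'
from h import *
d=save()
t=d["top"]["color"][:,:,::-1];s=d["side"]["color"][:,:,::-1]
crop(t,140,205,90,120,5,"t_lamp.png");crop(t,240,180,140,100,5.5,"t_bench.png");crop(t,395,240,80,60,9,"t_filt.png")
crop(s,250,310,140,120,5,"s_lamp.png");crop(s,250,180,130,130,4.5,"s_bench.png");crop(s,350,110,70,80,7,"s_filt.png")
E
```

```text
(no output)
```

View pics/t_filt.png

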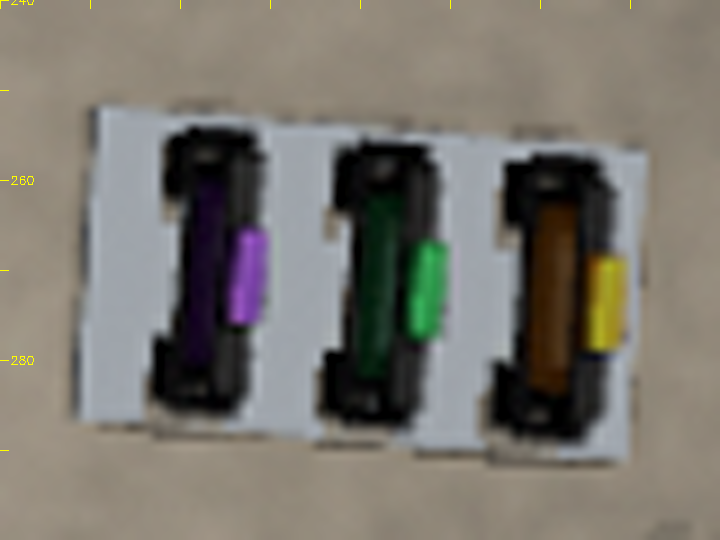

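View pics/s_filt.png

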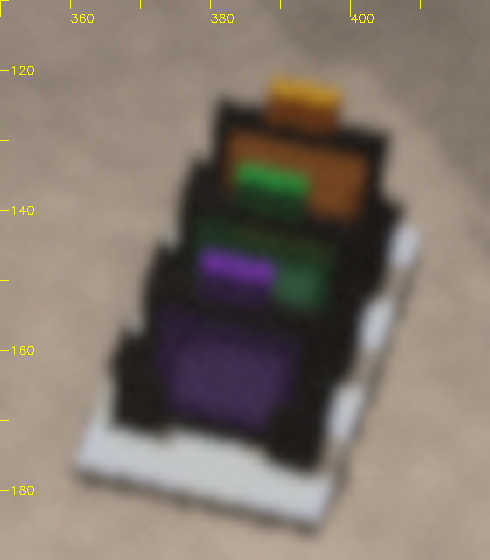

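View pics/t_bench.png

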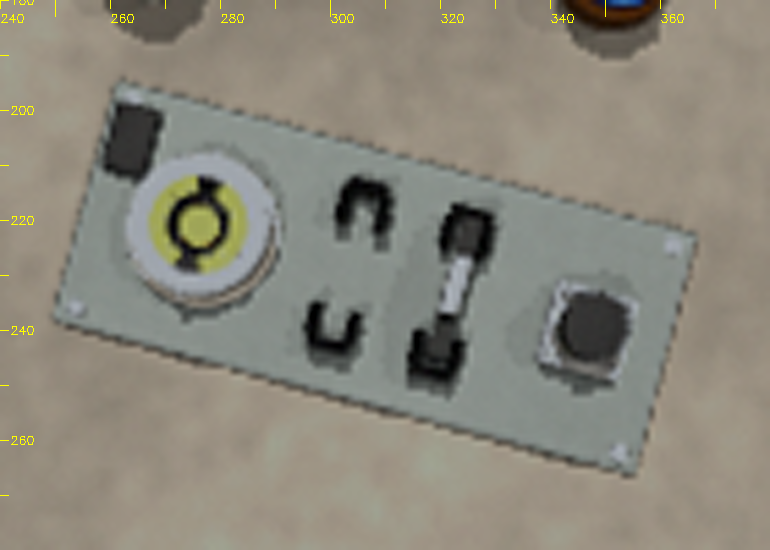

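View pics/s_bench.png

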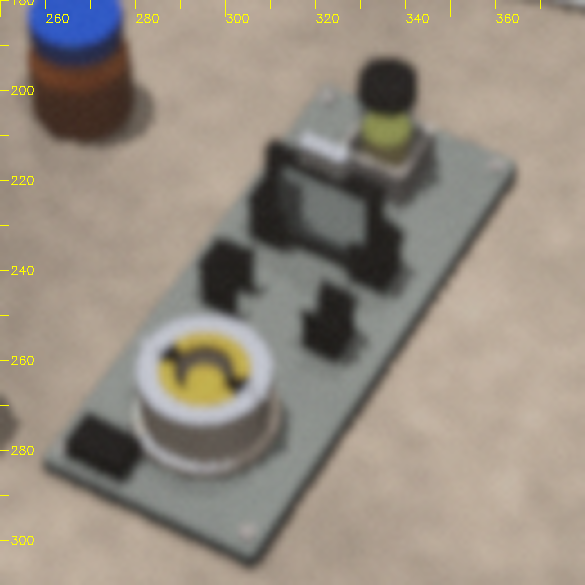

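View pics/t_lamp.png

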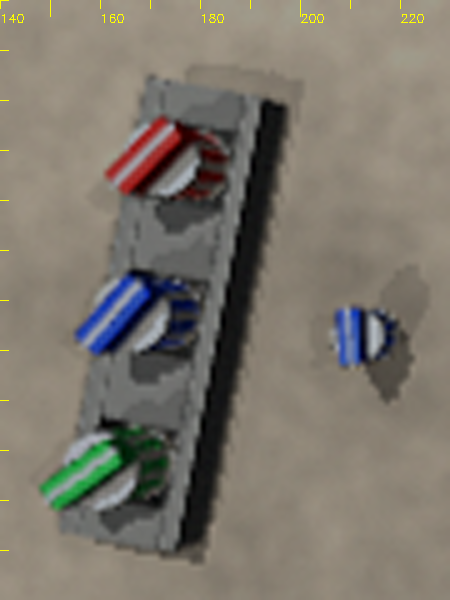

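View pics/s_lamp.png

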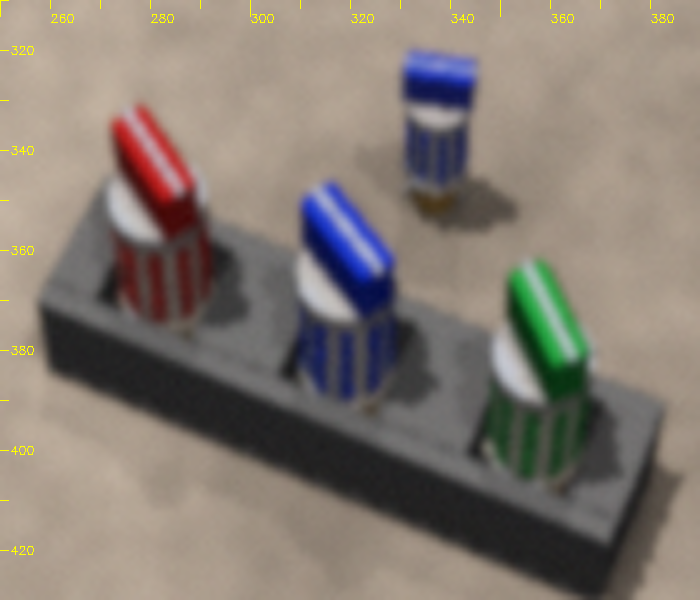

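```bash
python3 - <<'E'
from h import *
d=load();t=d["top"];s=d["side"]
T=lambda x,y,x0,y0,k:(x/k+x0,y/k+y0)
# plate corners
for n,p in dict(tl=(261.5,194.9),tr=(366.7,222.4),br=(355.5,266.4),bl=(249.6,238.2)).items(): print("top plate",n,atz(t,*p,.012))
for p in [(260,282.9),(306,306),(364.9,220)]: print("side plate",atz(s,*p,.012))
print("plate tri",tri(t,(261.5,194.9),s,(260,282.9)),tri(t,(249.6,238.2),s,(306,306)),tri(t,(355.5,266.4),s,(364.9,220)))
print("holder",tri(t,(276.2,220.5),s,(295.3,261.8)))
print("slots",tri(t,T(210,185,240,180,5.5),s,T(171,353,250,180,4.5)),tri(t,T(187,262,240,180,5.5),s,T(237,383,250,180,4.5)))
print("lamp",tri(t,(162.6,267.6),s,(320.3,355.6)))
print("line ends",tri(t,T(136,278,140,205,5),s,T(325,187,250,310,5)),tri(t,T(86,349,140,205,5),s,T(378,271,250,310,5)))
print("tab",tri(t,(463.3,273.8),s,(393.6,123.1)))
# filter rack corners at lip? 
for p in [(96,105),(648,150),(628,460),(76,420)]: print("rack",atz(t,*T(*p,395,240,9),.008))
# lamp rack top corners
for p in [(150,75),(285,103),(195,550),(60,530)]: print("lrack",atz(t,*T(*p,140,205,5),.056))
# groove lips ends
for p in [(365,200),(333,335),(467,228),(437,360)]: print("lip",atz(t,*T(*p,240,180,5.5),.037))
E
```

```text
top plate tl [0.656  0.1231 0.012 ]
top plate tr [ 0.5947 -0.1325  0.012 ]
top plate br [ 0.4878 -0.1071  0.012 ]
top plate bl [0.5508 0.1491 0.012 ]
side plate [0.6548 0.1279 0.012 ]
side plate [0.5498 0.1566 0.012 ]
side plate [ 0.4864 -0.0924  0.012 ]
plate tri (array([0.6568, 0.1237, 0.0055]), np.float64(8.693138192672387e-05)) (array([0.5515, 0.1503, 0.0018]), np.float64(0.0006104554848668944)) (array([ 0.4883, -0.1086, -0.0066]), np.float64(0.0011586244934504812))
holder (array([0.5921, 0.0841, 0.0486]), np.float64(0.0002099045438037952))
slots (array([0.6085, 0.0799, 0.0486]), np.float64(0.000548180185035933)) (array([0.5753, 0.0888, 0.0495]), np.float64(0.000388354141649933))
lamp (array([0.4773, 0.3211, 0.1407]), np.float64(0.001703909475835025))
line ends (array([0.4909, 0.3107, 0.1433]), np.float64(0.005232191418386015)) (array([0.4634, 0.3328, 0.1397]), np.float64(0.0020687871996379653))
tab (array([ 0.4767, -0.3491,  0.08  ]), np.float64(0.0016062697993339664))
rack [ 0.5258 -0.2287  0.008 ]
rack [ 0.5165 -0.3784  0.008 ]
rack [ 0.433  -0.3734  0.008 ]
rack [ 0.4411 -0.2242  0.008 ]
lrack [0.5876 0.3299 0.056 ]
lrack [0.5758 0.2671 0.056 ]
lrack [0.3687 0.3021 0.056 ]
lrack [0.3768 0.3642 0.056 ]
lip [0.6042 0.0136 0.037 ]
lip [0.5457 0.0262 0.037 ]
lip [ 0.593  -0.0306  0.037 ]
lip [ 0.5358 -0.0187  0.037 ]
```

The height checks hold: holder rim 48.6 mm against 50, lamp top 140.7 against 142, and tab top 80 against 84. The candidates are:
- **Blue lamp:** the large one in the rack at top (163,268), or the small loose one at top (212,272). The job needs the rack one.
- **Amber filter:** tabs at top are orange (463,274), green (442,272) and violet (422,270). I choose the orange one; the clear one at (323,231) stays.

The crops above confirm both choices. Next I'll work out the tool yaw geometry.

```bash
cat >> h.py <<'E'
from scipy.spatial.transform import Rotation as Ro
def yaw():
    o=get_obs(); R=Ro.from_rotvec(o["tcp_rot"]).as_matrix(); return np.arctan2(R[1,1],R[0,1]),R
def tool(gp):  # gap of grasp point
    o=get_obs(); R=Ro.from_rotvec(o["tcp_rot"]).as_matrix(); return o["ee_pos"]+R[:,0]*.054
E
python3 - <<'E'
from h import *
print(yaw());print(tool(0)); d=load();s=d["side"];t=d["top"]
# refined overlays: predicted amber filter & lamp model outlines
def box(c,y,hx,hy,z0,z1):
    X=np.array([np.cos(y),np.sin(y)]);Y=np.array([-X[1],X[0]])
    return [np.r_[c+a*hx*X+b*hy*Y,z] for z in(z0,z1) for a,b in((1,1),(1,-1),(-1,-1),(-1,1))]
def draw(im,cam,B,k,x0,y0,col):
    P=[(proj(cam,p)-[x0,y0]+.5)*k for p in B]
    for a,b in[(0,1),(1,2),(2,3),(3,0),(4,5),(5,6),(6,7),(7,4),(0,4),(1,5),(2,6),(3,7)]:
        cv2.line(im,tuple(int(v) for v in P[a]),tuple(int(v) for v in P[b]),col,1,cv2.LINE_AA)
def ov(items,cam,x0,y0,w,h,k,name):
    im=cv2.resize(cam["color"][y0:y0+h,x0:x0+w,::-1],None,fx=k,fy=k,interpolation=cv2.INTER_CUBIC)
    for B,col in items: draw(im,cam,B,k,x0,y0,col)
    return im
fy=-.061;fc=np.array([.4765,-.348])
F=[(box(fc,fy,.03,.004,.008,.070),(255,255,0)),(box(fc,fy,.012,.004,.070,.084),(0,255,255))]
L=[(box(np.array([.4773,.3211]),-.677,.018,.007,.112,.142),(0,255,255))]
py=-.238;hc=np.array([.5921,.0841]);Y=np.array([-np.sin(py),np.cos(py)])
G=[(box(hc-.0784*Y,py,.055,.1325,0,.012),(0,255,255)),(box(hc-.066*Y,py,.032,.0055,.012,.037),(255,255,0)),(box(hc,py,.017,.0045,.05,.05),(255,0,255)),(box(hc,py,.03,.03,.05,.05),(0,0,255))]
cv2.imwrite("pics/ov1.png",np.hstack([ov(F,t,430,245,50,50,8,0),ov(F,s,370,110,50,50,8,0)]))
cv2.imwrite("pics/ov2.png",np.hstack([ov(L,t,140,245,50,50,8,0),ov(L,s,295,335,50,50,8,0)]))
cv2.imwrite("pics/ov3.png",np.hstack([ov(G,t,245,185,125,125,3.2,0),ov(G,s,250,185,125,125,3.2,0)]))
E
```

```text
(np.float64(1.8566583254429265), array([[-0.0004, -0.282 ,  0.9594],
       [ 0.001 ,  0.9594,  0.282 ],
       [-1.    ,  0.0011, -0.0001]]))
[ 0.1692 -0.5755  0.2493]
```

View pics/ov1.png

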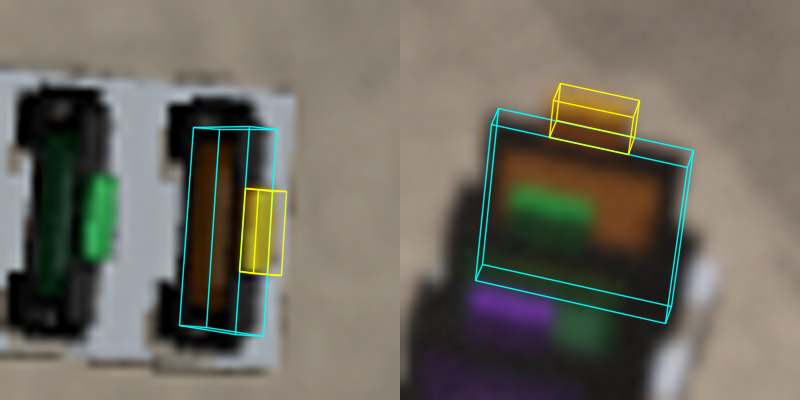

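View pics/ov2.png

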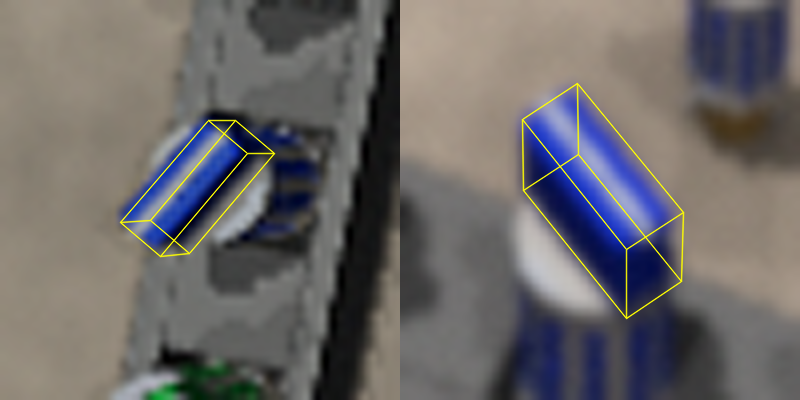

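View pics/ov3.png

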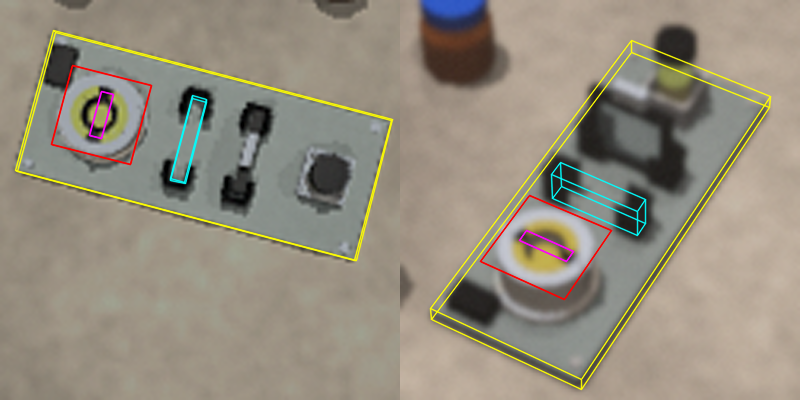

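The overlays fit in both views; the plate edges agree to about 1 px. I'll move above the amber filter with the gripper part-open so it stays clear of the green filter.

Request:
carry_out(motion=[0.077,0.057,0,0,0,-0.09,0.154,0.114,0,0,0,-0.18,0.231,0.17,-0.02,0,0,-0.27,0.307,0.227,-0.05,0,0,-0.347,0.307,0.227,-0.08,0,0,-0.347,0.307,0.227,-0.1,0,0,-0.347,0.307,0.227,-0.1,0,0,-0.347,0.307,0.227,-0.1,0,0,-0.347,0.307,0.227,-0.1,0,0,-0.347,0.307,0.227,-0.1,0,0,-0.347,0.307,0.227,-0.1,0,0,-0.347,0.307,0.227,-0.1,0,0,-0.347], gripper=0.3, grip_force=40)

```text
clock: 1.2
ee_pos: [0.4767, -0.3476, 0.2026]
tcp_rot: [0.047, 1.573, -0.046]
force: [-0.0, 0.5, 0.5]
grip_width: 0.354
```

```bash
python3 - <<'E'
from h import *
o=get_obs();print(o["clock"],o["ee_pos"],yaw()[0],o["grip_width"],o["force"],o["qpos"])
d=save();t=d["top"];s=d["side"]
print(proj(t,tool(0)),proj(s,tool(0)))
crop(t["color"][:,:,::-1],410,220,90,80,6,"a1t.png");crop(s["color"][:,:,::-1],350,60,90,110,6,"a1s.png")
E
```

```text
1.2 [ 0.4767 -0.3476  0.2026] 1.5118784915403116 0.3541468025574451 [-0.0299  0.4628  0.4917] [-0.2905  0.0274 -0.1124 -0.0002 -1.4335 -1.3392]
[472.3181 274.4111] [397.1602  99.1421]
```

View pics/a1s.png

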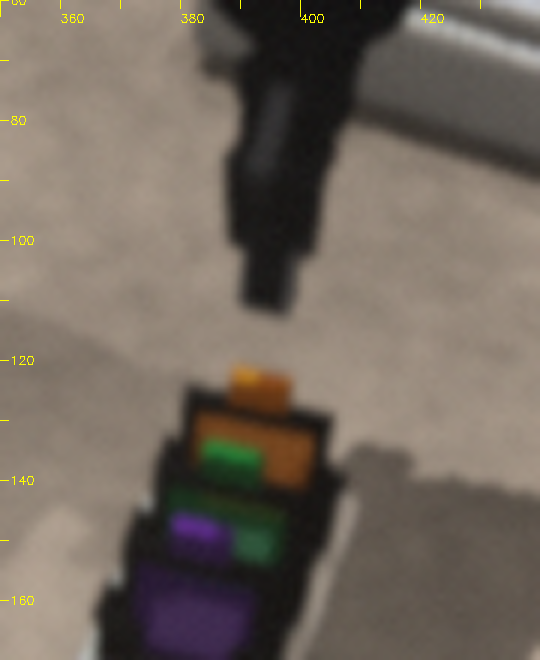

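View pics/a1t.png

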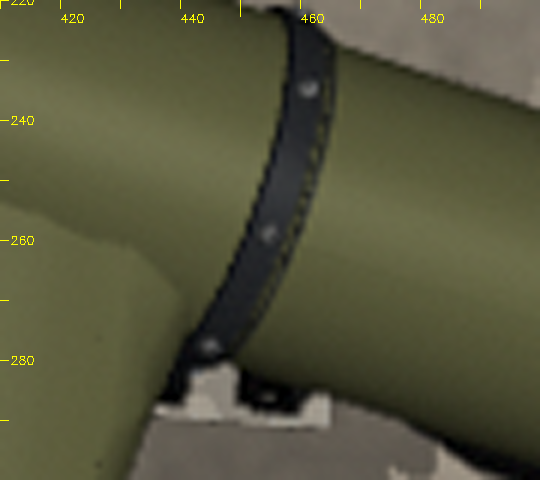

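```bash
python3 - <<'E'
from h import *
d=load();s=d["side"];y,R=yaw();o=get_obs()
for g in(.0125,.0225,-.0125,-.0225):
  for x in(-.011,.011):
    print(g,x,proj(s,o["ee_pos"]+R[:,0]*.070+R[:,1]*g+R[:,2]*x))
for x in(-.012,.012): print("tab",proj(s,[.4765+x,-.348+.004-.06*x,.084]))
E
```

```text
0.0125 -0.011 [399.8192 109.0363]
0.0125 0.011 [390.4736 107.066 ]
0.0225 -0.011 [398.7627 111.6948]
0.0225 0.011 [389.3796 109.7074]
-0.0125 -0.011 [402.4208 102.4903]
-0.0125 0.011 [393.1673 100.5619]
-0.0225 -0.011 [403.4458  99.9112]
-0.0225 0.011 [394.2286  97.9992]
tab [398.737  124.2272]
tab [388.8338 122.0982]
```

Predicted and seen finger and tab pixels agree within about 1 px. Descending and closing.

Request:
carry_out(motion=[0,0,-0.02,0,0,0,0,0,-0.045,0,0,0,0,-0.0005,-0.065,0,0,0,0,-0.0005,-0.076,0,0,0,0,-0.0005,-0.077,0,0,0,0,-0.0005,-0.077,0,0,0])

```text
clock: 1.8
ee_pos: [0.4758, -0.3499, 0.1275]
tcp_rot: [0.048, 1.57, -0.049]
force: [0.7, 0.7, 0.5]
grip_width: 0.349
```

Request:
carry_out(motion=[0,0,0,0,0,0,0,0,0,0,0,0,0,0,0,0,0,0,0,0,0,0,0,0,0,0,0,0,0,0,0,0,0,0,0,0], gripper=1, grip_force=40)

```text
clock: 2.3
ee_pos: [0.4769, -0.3483, 0.1289]
tcp_rot: [0.048, 1.568, -0.047]
force: [-0.5, 7.4, 4.6]
grip_width: 0.083
```

Request:
carry_out(motion=[0,0,0.01,0,0,0,0,0,0.025,0,0,0,0,0,0.045,0,0,0,0,0,0.07,0,0,0,0,0,0.09,0,0,0,0,0,0.09,0,0,0])

```text
clock: 2.8
ee_pos: [0.4775, -0.3505, 0.2242]
tcp_rot: [0.044, 1.562, -0.052]
force: [0.5, 0.2, 1.1]
grip_width: 0.084
```

```bash
python3 - <<'E'
from h import *
for i in range(3):
  o=get_obs();print(o["clock"],o["ee_pos"],yaw()[0],o["grip_width"],o["force"])
d=save();t=d["top"];s=d["side"]
print(get_obs()["ee_pos"])
crop(s["color"][:,:,::-1],350,40,90,120,5,"a2s.png")
E
```

```text
2.8 [ 0.4775 -0.3505  0.2242] 1.5097078613176957 0.08362414167640622 [0.527  0.2084 1.1116]
2.8 [ 0.4775 -0.3505  0.2242] 1.5097078613176957 0.08362414167640622 [0.527  0.2084 1.1116]
2.8 [ 0.4775 -0.3505  0.2242] 1.5097078613176957 0.08362414167640622 [0.527  0.2084 1.1116]
[ 0.4766 -0.3495  0.2191]
```

View pics/a2s.png

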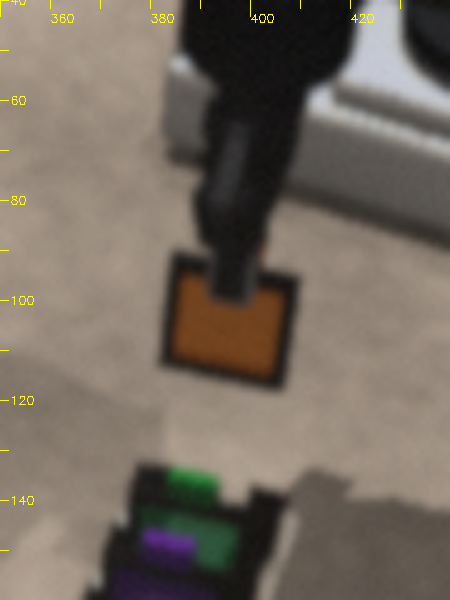

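```bash
python3 - <<'E'
from h import *
from scipy.optimize import least_squares
d=load();s=d["side"];y,R=yaw();tp=tool(0);print(tp,y)
px=np.array([[381.9,112.5],[406.5,117.1],[384.1,89.5],[409.5,94.5]])
fy=y-np.pi/2;X=np.array([np.cos(fy),np.sin(fy),0]);Y=np.array([-X[1],X[0],0])
loc=[(-.03,0),(.03,0),(-.03,.062),(.03,.062)]
# side cam: image right = -x
loc=[(.03,0),(-.03,0),(.03,.062),(-.03,.062)]
def f(p):
    return np.ravel([proj(s,tp+X*(p[0]+a*np.cos(p[2])-b*np.sin(p[2]))+Y*.004+np.array([0,0,p[1]+b*np.cos(p[2])+a*np.sin(p[2])])) for a,b in loc]-px)
r=least_squares(f,[0,-.065,0],x_scale=[.01,.01,.1]);print(r.x,r.fun)
E
```

```text
[ 0.4768 -0.3496  0.1651] 1.50946348721183
[ 0.0009 -0.0562 -0.0136] [-0.0591 -0.7185  0.3963 -0.2696 -0.4384  0.4603  0.1129  0.481 ]
```

Request:
carry_out(motion=[0.003,0.01,0.02,0,0,0,0.01,0.037,0.03,0,0,-0.02,0.02,0.074,0.03,0,0,-0.04,0.03,0.111,0.03,0,0,-0.06,0.04,0.148,0.03,0,0,-0.08,0.05,0.185,0.03,0,0,-0.1,0.06,0.222,0.03,0,0,-0.12,0.07,0.259,0.03,0,0,-0.14,0.08,0.296,0.03,0,0,-0.16,0.09,0.333,0.03,0,0,-0.177,0.096,0.357,0.03,0,0,-0.177,0.1,0.37,0.03,0,0,-0.177])

```text
clock: 3.9
ee_pos: [0.5762, 0.0237, 0.2458]
tcp_rot: [0.185, 1.564, -0.185]
force: [-0.7, -0.6, -0.8]
grip_width: 0.088
```

Request:
carry_out(motion=[0,0,-0.01,0,0,0,0,0,-0.02,0,0,0,0,0,-0.02,0,0,0,0,0,-0.02,0,0,0,0,0,-0.02,0,0,0])

```text
clock: 4.32
ee_pos: [0.576, 0.0196, 0.2269]
tcp_rot: [0.188, 1.563, -0.188]
force: [-0.7, 0.0, -0.5]
grip_width: 0.088
```

```bash
python3 - <<'E'
from h import *
d=save();t=d["top"];s=d["side"]
o=get_obs();print(o["clock"],o["ee_pos"],yaw()[0],o["grip_width"],o["force"])
crop(s["color"][:,:,::-1],250,160,130,130,4.6,"a3s.png")
crop(t["color"][:,:,::-1],240,180,140,100,5.5,"a3t.png")
E
```

```text
4.4167 [0.5762 0.02   0.2275] 1.3313689943844365 0.0898639905159915 [ 0.2574  0.2158 -0.1605]
```

View pics/a3s.png

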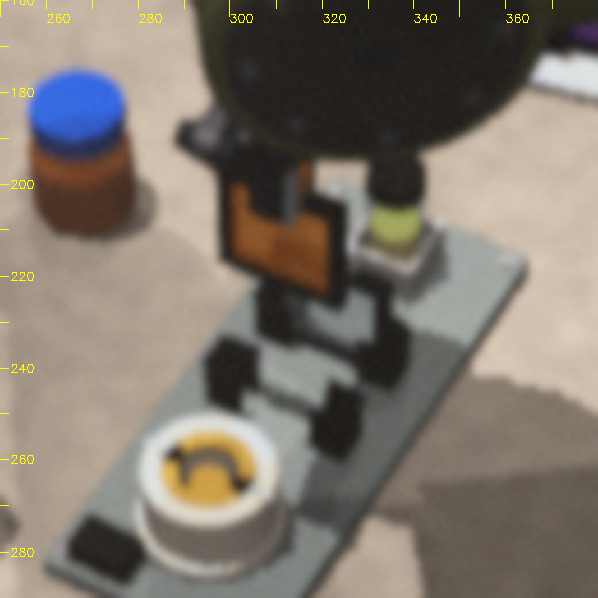

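View pics/a3t.png

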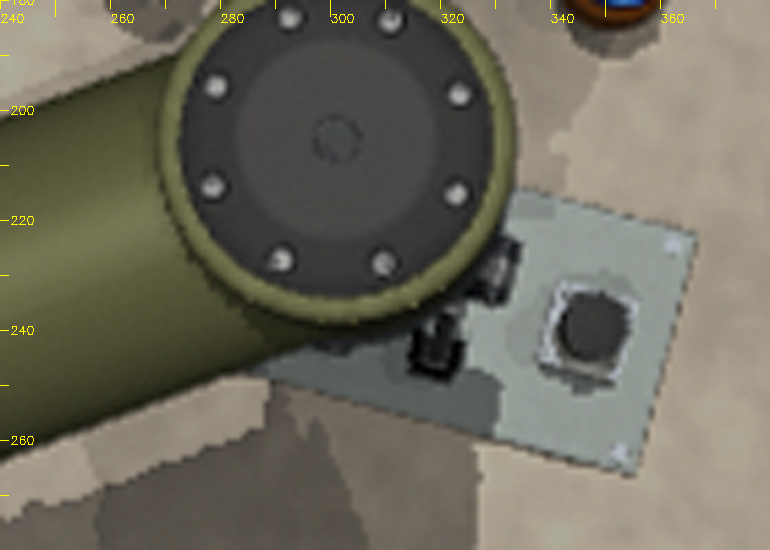

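```bash
python3 - <<'E'
from h import *
from scipy.optimize import least_squares
d=load();s=d["side"];y,R=yaw();tp=tool(0);print(tp,y)
px=np.array([[297.5,216.7],[323,225.8],[324.9,203.0]])
fy=y-np.pi/2;X=np.array([np.cos(fy),np.sin(fy),0]);Y=np.array([-X[1],X[0],0])
loc=[(.03,0),(-.03,0),(-.03,.062)]
for yo in (0,.004):
  f=lambda p:np.ravel([proj(s,tp+X*(p[0]+a*np.cos(p[2])-b*np.sin(p[2]))+Y*(.004+yo)+np.array([0,0,p[1]+b*np.cos(p[2])+a*np.sin(p[2])])) for a,b in loc]-px)
  r=least_squares(f,[0,-.065,0],x_scale=[.01,.01,.1]);print(r.x,r.fun)
E
```

```text
[0.5763 0.02   0.1735] 1.3313689943844365
[-0.0013 -0.0607 -0.0296] [ 0.2696 -1.3328  1.1827  0.0641 -1.3654  1.1626]
[-0.0036 -0.0555 -0.0302] [ 0.172  -1.3161  1.2375  0.1295 -1.3308  1.0908]
```

Request:
carry_out(motion=[0,0,-0.015,0,0,0,0,0,-0.03,0,0,0,0,0,-0.045,0,0,0,0,0,-0.055,0,0,0,0,0,-0.06,0,0,0,0,0,-0.06,0,0,0])

```text
clock: 4.92
ee_pos: [0.5758, 0.0206, 0.1659]
tcp_rot: [0.187, 1.564, -0.188]
force: [-0.6, 0.3, -0.2]
grip_width: 0.086
```

```bash
python3 - <<'E'
from h import *
d=save();s=d["side"]
o=get_obs();print(o["clock"],o["ee_pos"],yaw()[0],o["grip_width"],o["force"])
crop(s["color"][:,:,::-1],270,190,80,80,7.5,"a4s.png")
E
```

```text
5.0167 [0.5765 0.0207 0.1677] 1.332551677327344 0.08709345713930836 [0.5938 0.001  0.412 ]
```

View pics/a4s.png

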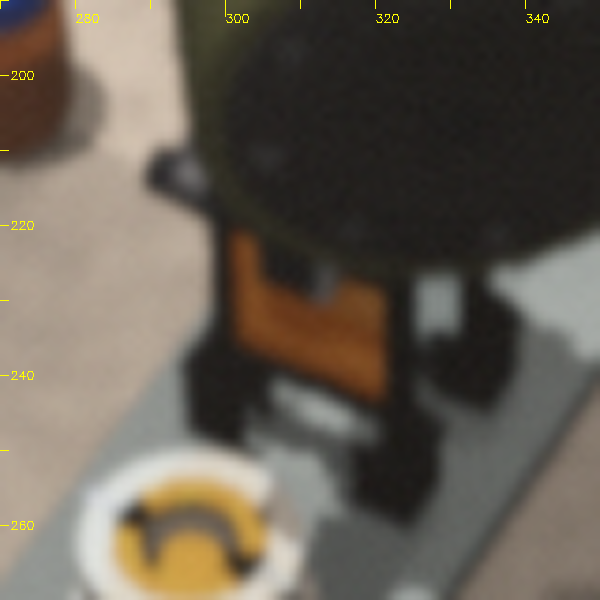

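The filter (x 298–325) sits centred over the lips (294–328). Lowering slowly.

Request:
carry_out(motion=[0,0,-0.004,0,0,0,0,0,-0.008,0,0,0,0,0,-0.012,0,0,0,0,0,-0.015,0,0,0,0,0,-0.015,0,0,0])

```text
clock: 5.43
ee_pos: [0.5758, 0.0208, 0.1509]
tcp_rot: [0.187, 1.564, -0.187]
force: [-0.3, -0.6, -0.7]
grip_width: 0.088
```

Request:
carry_out(motion=[0,0,-0.004,0,0,0,0,0,-0.008,0,0,0,0,0,-0.012,0,0,0,0,0,-0.012,0,0,0])

```text
clock: 5.77
ee_pos: [0.5757, 0.0208, 0.1386]
tcp_rot: [0.187, 1.564, -0.187]
force: [-0.3, -0.2, -1.5]
grip_width: 0.086
```

Request:
carry_out(motion=[0,0,-0.002,0,0,0,0,0,-0.004,0,0,0,0,0,-0.004,0,0,0])

```text
clock: 6.02
ee_pos: [0.576, 0.0209, 0.1354]
tcp_rot: [0.187, 1.563, -0.187]
force: [-0.4, 0.1, -1.5]
grip_width: 0.092
```

Request:
carry_out(motion=[0,0,-0.002,0,0,0,0,0,-0.003,0,0,0,0,0,-0.003,0,0,0])

```text
clock: 6.27
ee_pos: [0.5763, 0.0208, 0.133]
tcp_rot: [0.187, 1.562, -0.187]
force: [-0.6, -0.1, 0.3]
grip_width: 0.086
```

Request:
carry_out(motion=[0,0,-0.0015,0,0,0,0,0,-0.003,0,0,0,0,0,-0.003,0,0,0])

```text
clock: 6.52
ee_pos: [0.5768, 0.0209, 0.1328]
tcp_rot: [0.186, 1.56, -0.186]
force: [-6.7, 1.4, 11.9]
grip_width: 0.086
```

```bash
python3 - <<'E'
from h import *
d=save();s=d["side"]
o=get_obs();print(o["clock"],o["ee_pos"],yaw()[0],o["grip_width"],o["force"])
crop(s["color"][:,:,::-1],270,190,80,80,7.5,"a5s.png")
E
```

```text
6.6167 [0.5767 0.0209 0.1328] 1.333234701297125 0.08540922590834356 [-5.3523  1.3051 11.9754]
```

View pics/a5s.png

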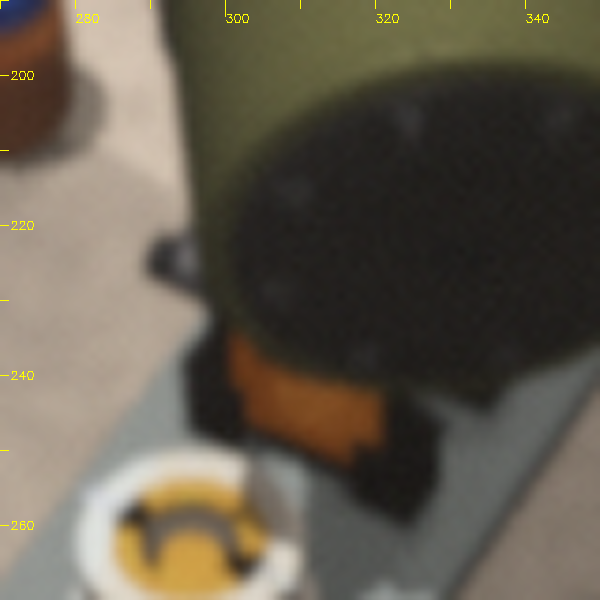

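Contact came at TCP z 0.1328, and full depth was expected at about 0.1325. It is seated, so I'm releasing with a small opening.

Request:
carry_out(motion=[0,0,0.002,0,0,0,0,0,0.002,0,0,0,0,0,0.002,0,0,0,0,0,0.002,0,0,0,0,0,0.002,0,0,0], gripper=0.4)

```text
clock: 7.03
ee_pos: [0.576, 0.0208, 0.1314]
tcp_rot: [0.187, 1.563, -0.187]
force: [0.3, 0.0, 0.4]
grip_width: 0.303
```

Request:
carry_out(motion=[0,0,0.02,0,0,0,0,0,0.05,0,0,0,0,0,0.09,0,0,0,0,0,0.12,0,0,0.1,-0.02,0.05,0.12,0,0,0.22,-0.03,0.09,0.12,0,0,0.34,-0.04,0.13,0.12,0,0,0.46,-0.05,0.17,0.12,0,0,0.58,-0.06,0.21,0.12,0,0,0.7,-0.08,0.25,0.12,0,0,0.82,-0.09,0.28,0.12,0,0,0.94,-0.1,0.3,0.12,0,0,1.06])

```text
clock: 8.03
ee_pos: [0.4746, 0.3239, 0.2513]
tcp_rot: [-0.648, 1.472, 0.649]
force: [1.0, -1.2, 0.4]
grip_width: 0.302
```

```bash
python3 - <<'E'
from h import *
d=save();s=d["side"];t=d["top"]
o=get_obs();print(o["clock"],o["ee_pos"],yaw()[0],o["grip_width"],o["force"],o["qpos"])
crop(s["color"][:,:,::-1],250,180,130,130,4.6,"a6s.png")
crop(t["color"][:,:,::-1],240,180,140,100,5.5,"a6t.png")
E
```

```text
8.1333 [0.4744 0.3241 0.251 ] 2.400741553379218 0.29984713626069015 [-0.035   0.3937 -0.2986] [ 0.948  -0.0262 -0.0776 -0.0007 -1.5203 -1.6888]
```

View pics/a6s.png

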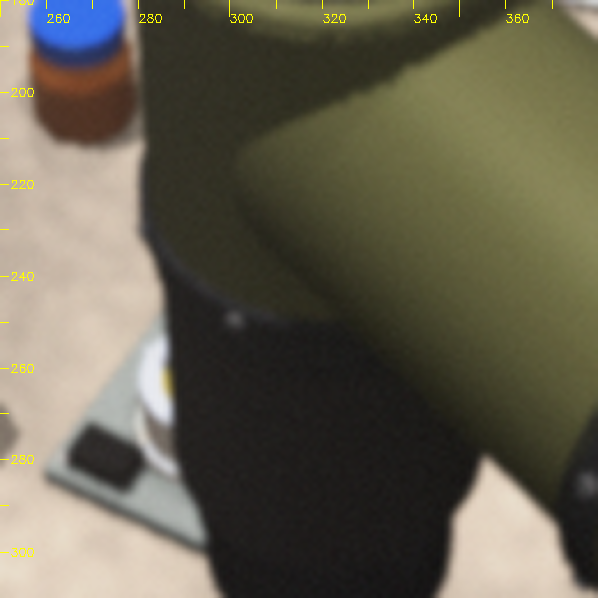

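View pics/a6t.png

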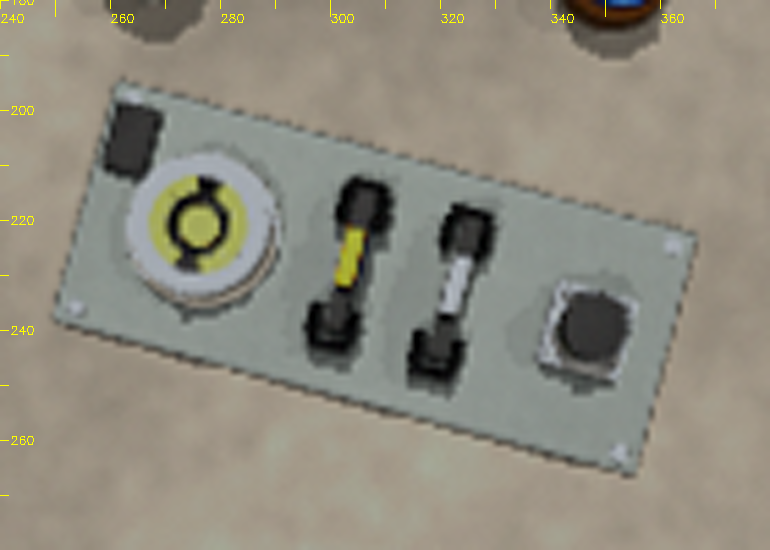

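The amber tab at top (303,227) sits between its lips just like the clear filter's. Next I'll refine the blue bar's yaw and centre using the first pictures.

```bash
python3 - <<'E'
from h import *
d=load();t=d["top"];s=d["side"]
T=cv2.imread("pics/top0.png");S=cv2.imread("pics/side0.png")
def mk(I,cam,x0,y0,w,h,k,c,yw):
    im=cv2.resize(I[y0:y0+h,x0:x0+w],None,fx=k,fy=k,interpolation=cv2.INTER_CUBIC)
    X=np.array([np.cos(yw),np.sin(yw)]);Y=np.array([-X[1],X[0]])
    P=[(proj(cam,np.r_[c+a*.018*X+b*.007*Y,.142])-[x0,y0]+.5)*k for a,b in((1,1),(1,-1),(-1,-1),(-1,1))]
    raw=im.copy()
    cv2.polylines(im,[np.int32(P)],True,(0,255,255),1,cv2.LINE_AA)
    return np.hstack([raw,im])
c=np.array([.4773,.3211]);yw=-.677
cv2.imwrite("pics/b1.png",np.vstack([mk(T,t,148,252,32,24,12,c,yw),mk(S,s,304,343,32,24,12,c,yw)]))
E
```

```text
(no output)
```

View pics/b1.png

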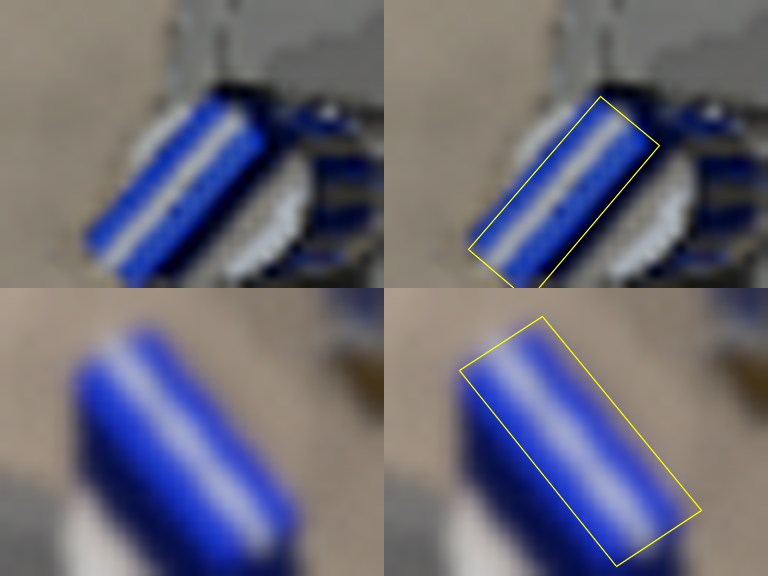

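```bash
python3 - <<'E'
from h import *
from scipy.optimize import least_squares
d=load();t=d["top"];s=d["side"]
q=lambda x,y,x0,y0:np.array([x/12+x0-.5,y/12+y0-.5])
A=[q(105,262,148,252),q(238,118,148,252)];B=[q(113,345-288,304,343),q(262,552-288,304,343)]
def f(p):
    out=[]
    for cam,E in((t,A),(s,B)):
        m=sum(E)/2;dv=(E[1]-E[0]);dv/=np.linalg.norm(dv);n=np.array([-dv[1],dv[0]])
        X=np.array([np.cos(p[3]),np.sin(p[3]),0])
        e=[proj(cam,p[:3]+a*.018*X) for a in(-1,1)]
        c=(e[0]+e[1])/2-m; out+=[c@n,.5*c@dv]+[(k-m)@n for k in e]
    return np.array(out)
r=least_squares(f,[.477,.321,.14,-.68],x_scale=[.01,.01,.01,.1]);print(r.x,r.fun)
def g(p): return f([p[0],p[1],.142,p[2]])
r=least_squares(g,[.477,.321,-.68],x_scale=[.01,.01,.1]);print(r.x,r.fun)
# holder, re-read with -.5
print(tri(t,(275.7,220.0),s,(294.8,261.3)), atz(t,275.7,220,.05),atz(s,294.8,261.3,.05))
E
```

```text
[ 0.4783  0.3227  0.1429 -0.7262] [ 0.0284 -0.1287 -0.0499  0.1067  0.0207 -0.1026 -0.0397  0.0811]
[ 0.4783  0.3226 -0.726 ] [ 0.1536 -0.055   0.0766  0.2306  0.1181 -0.0337  0.0573  0.1789]
(array([0.5929, 0.0851, 0.0513]), np.float64(7.924748481662922e-05)) [0.5931 0.0852 0.05  ] [0.5932 0.0842 0.05  ]
```

Request:
carry_out(motion=[0.004,-0.0014,0,0,0,0.12,0.004,-0.0014,0,0,0,0.24,0.004,-0.0014,0,0,0,0.36,0.004,-0.0014,0,0,0,0.48,0.004,-0.0014,0,0,0,0.6,0.004,-0.0014,0,0,0,0.72,0.004,-0.0014,0,0,0,0.84,0.004,-0.0014,0,0,0,0.96,0.004,-0.0014,0,0,0,1.08,0.004,-0.0014,0,0,0,1.2,0.004,-0.0014,0,0,0,1.32,0.004,-0.0014,0,0,0,1.44], gripper=0.2)

```text
clock: 9.13
ee_pos: [0.4805, 0.3188, 0.2517]
tcp_rot: [-1.7, 0.797, 1.7]
force: [-0.7, 0.2, -0.4]
grip_width: 0.401
```

Request:
carry_out(motion=[0,0,0,0,0,0.1,0,0,0,0,0,0.146,0,0,-0.01,0,0,0.146,0,0,-0.02,0,0,0.146,0,0,-0.02,0,0,0.146,0,0,-0.02,0,0,0.146])

```text
clock: 9.63
ee_pos: [0.4799, 0.3189, 0.2303]
tcp_rot: [-1.793, 0.693, 1.794]
force: [-0.1, 0.3, 0.3]
grip_width: 0.402
```

```bash
python3 - <<'E'
from h import *
d=save();s=d["side"];t=d["top"]
o=get_obs();print(o["clock"],o["ee_pos"],yaw()[0],o["grip_width"],o["force"],o["qpos"])
y,R=yaw()
for g in(.018,-.018):
  for x in(-.011,.011): print(g,x,(proj(s,o["ee_pos"]+R[:,0]*.070+R[:,1]*g+R[:,2]*x)-[270,310]+.5)*5)
crop(s["color"][:,:,::-1],270,310,110,100,5,"b2s.png")
E
```

```text
9.7333 [0.4803 0.3193 0.2318] -2.305467465441801 0.40351539642975603 [0.565  0.2433 0.5148] [ 0.9346 -0.0176 -0.1044  0.0003 -1.4844 -0.0985]
0.018 -0.011 [272.5155 138.5121]
0.018 0.011 [310.1953 189.649 ]
-0.018 -0.011 [177.4921 192.3433]
-0.018 0.011 [214.4897 244.8154]
```

View pics/b2s.png

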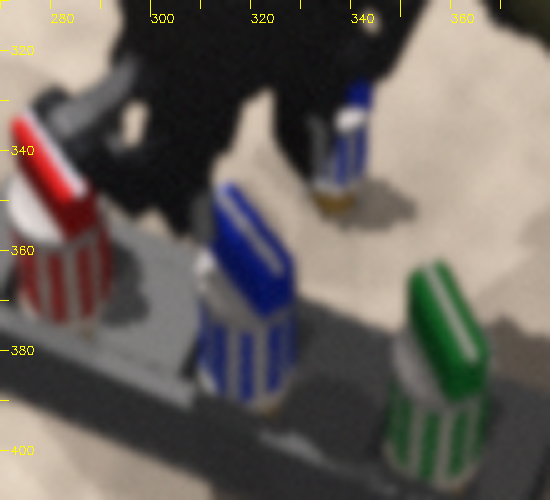

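Request:
carry_out(motion=[-0.002,0.0034,0,0,0,0.01,-0.002,0.0034,-0.015,0,0,0.01,-0.002,0.0034,-0.03,0,0,0.01,-0.002,0.0034,-0.04,0,0,0.01,-0.002,0.0034,-0.0435,0,0,0.01,-0.002,0.0034,-0.0435,0,0,0.01,-0.002,0.0034,-0.0435,0,0,0.01])

```text
clock: 10.32
ee_pos: [0.4784, 0.323, 0.1891]
tcp_rot: [-1.801, 0.681, 1.8]
force: [0.7, 0.3, 0.2]
grip_width: 0.408
```

```bash
python3 - <<'E'
from h import *
d=save();s=d["side"];t=d["top"]
o=get_obs();print(o["clock"],o["ee_pos"],yaw()[0],o["grip_width"],o["force"])
crop(s["color"][:,:,::-1],270,310,110,100,5.5,"b3s.png")
E
```

```text
10.4167 [0.4785 0.3231 0.1895] -2.294560273640762 0.4004348697679717 [-0.1732 -0.1889 -0.4217]
```

View pics/b3s.png

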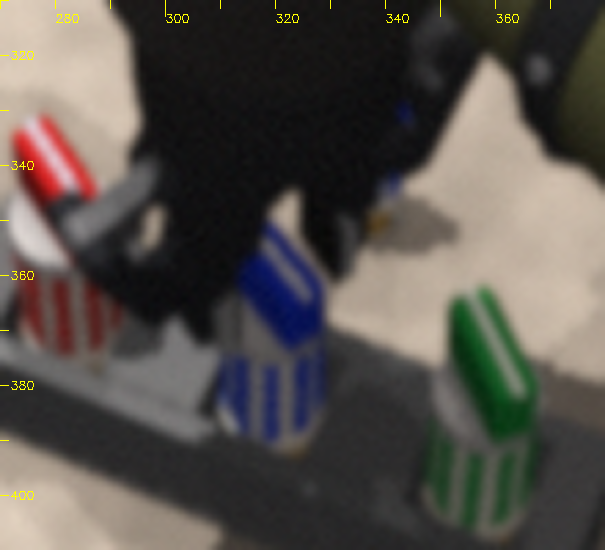

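The fingers straddle the blue bar, with the left one near (305,368) and the right one near (332,357), and there is no contact force. Closing.

Request:
carry_out(motion=[0,0,0,0,0,0,0,0,0,0,0,0,0,0,0,0,0,0,0,0,0,0,0,0,0,0,0,0,0,0,0,0,0,0,0,0], gripper=1, grip_force=70)

```text
clock: 10.92
ee_pos: [0.4785, 0.323, 0.1893]
tcp_rot: [-1.801, 0.68, 1.799]
force: [-0.1, -0.3, 5.1]
grip_width: 0.147
```

```bash
python3 - <<'E'
from h import *
o=get_obs();print(o["clock"],o["ee_pos"],yaw()[0],o["grip_width"],o["force"],o["wrist_torque"])
E
```

```text
10.9167 [0.4785 0.323  0.1893] -2.294487040682454 0.14738165008371779 [-0.0775 -0.3177  5.1457] [-0.0257  0.147  -0.0507]
```

Request:
carry_out(motion=[0,0,0.01,0,0,0,0,0,0.025,0,0,0,0,0,0.045,0,0,0,0,0,0.07,0,0,0,0,0,0.095,0,0,0,0,0,0.11,0,0,0,0,0,0.11,0,0,0,0,0,0.11,0,0,0])

```text
clock: 11.58
ee_pos: [0.4781, 0.323, 0.2987]
tcp_rot: [-1.799, 0.681, 1.8]
force: [-0.6, 0.0, -2.1]
grip_width: 0.15
```

```bash
python3 - <<'E'
from h import *
d=save();s=d["side"];t=d["top"]
o=get_obs();print(o["clock"],o["ee_pos"],yaw()[0],o["grip_width"],o["force"])
crop(s["color"][:,:,::-1],260,250,130,130,4.5,"b4s.png")
crop(t["color"][:,:,::-1],90,190,130,130,4.5,"b4t.png")
E
```

```text
11.6833 [0.4777 0.3228 0.2967] -2.29454264067518 0.1496475262556078 [-0.1007  0.8132 -1.8659]
```

View pics/b4s.png

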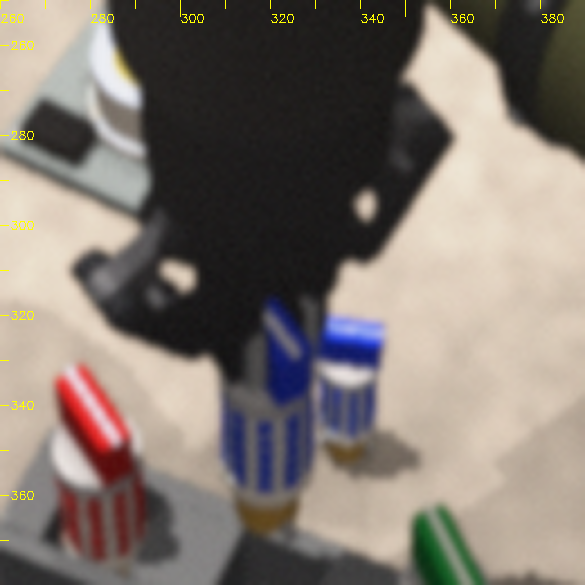

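View pics/b4t.png

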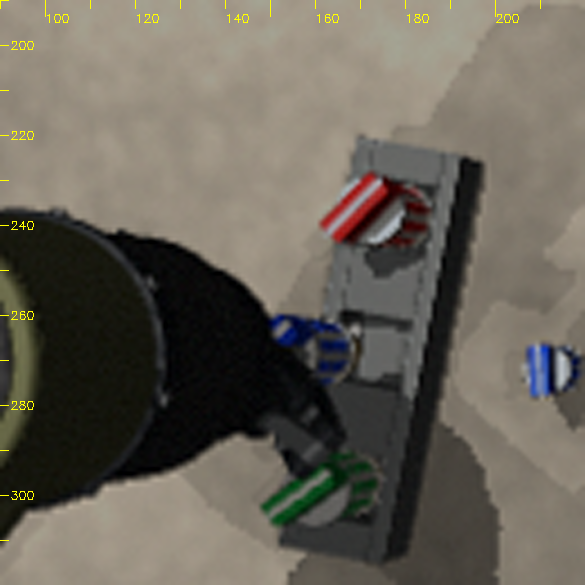

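```bash
python3 - <<'E'
from h import *
d=load();s=d["side"];t=d["top"];y,R=yaw();p=np.array([.4780,.3229,.2975])
def circ(cam,c,r,z,x0,y0):
    a=np.linspace(0,2*np.pi,73)
    return np.array([(proj(cam,[c[0]+r*np.cos(k),c[1]+r*np.sin(k),z])-[x0,y0]+.5)*4.5 for k in a])
for n,cam,x0,y0 in(("s",s,260,250),("t",t,90,190)):
    im=cv2.imread(f"pics/b4{n}.png")
    f=p[2]-.1833; c=p+R[:,0]*.12
    for r,z in((.017,f+.106),(.012,f),(.017,f+.02)):
        cv2.polylines(im,[np.int32(circ(cam,c,r,z,x0,y0))],True,(0,255,255),1,cv2.LINE_AA)
    cv2.imwrite(f"pics/b5{n}.png",cv2.resize(im[(200 if n=="t" else 250):, 150:450],None,fx=1.3,fy=1.3))
print(R[:,0])
a=cv2.imread("pics/b5s.png");b=cv2.imread("pics/b5t.png");h=min(a.shape[0],b.shape[0]);cv2.imwrite("pics/b5.png",np.hstack([a[:h],b[:h]]))
E
```

```text
[-0.0024 -0.0016 -1.    ]
```

View pics/b5.png

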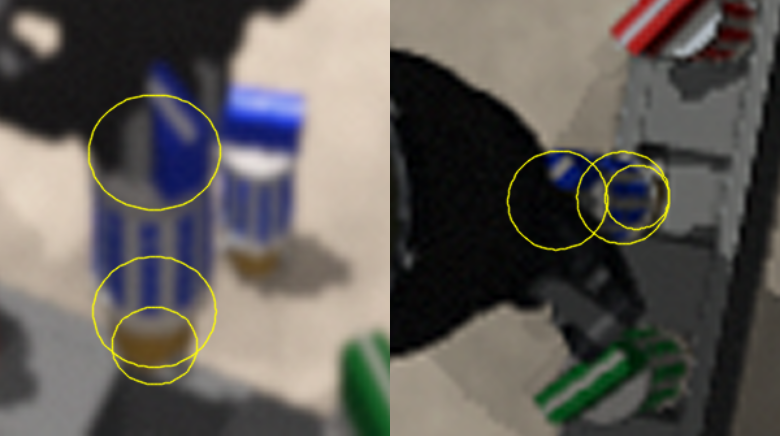

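The lamp is upright in the grip, and its column lies on the tool axis within about 1 mm in both views. Carrying it over the holder while turning its lugs onto the slots.

Request:
carry_out(motion=[0.007,-0.015,0,0,0,0.04,0.022,-0.045,0,0,0,0.1,0.036,-0.075,0,0,0,0.16,0.051,-0.105,0,0,0,0.22,0.065,-0.135,0,0,0,0.28,0.08,-0.165,0,0,0,0.34,0.094,-0.195,0,0,0,0.4,0.107,-0.223,0,0,0,0.45,0.1145,-0.238,0,0,0,0.4855,0.1145,-0.238,-0.01,0,0,0.4855,0.1145,-0.238,-0.03,0,0,0.4855,0.1145,-0.238,-0.03,0,0,0.4855])

```text
clock: 12.68
ee_pos: [0.5911, 0.0848, 0.2623]
tcp_rot: [-2.086, 0.255, 2.104]
force: [-0.9, 1.0, -3.1]
grip_width: 0.152
```

Request:
carry_out(motion=[0,0,0,0,0,0,0,0,0,0,0,0,0,0,0,0,0,0])

```text
clock: 12.93
ee_pos: [0.5928, 0.0853, 0.2694]
tcp_rot: [-2.097, 0.25, 2.094]
force: [1.3, -1.4, 0.0]
grip_width: 0.143
```

```bash
python3 - <<'E'
from h import *
d=save();s=d["side"];t=d["top"];y,R=yaw()
o=get_obs();print(o["clock"],o["ee_pos"],y,o["grip_width"],o["force"])
p=o["ee_pos"]
k=5;x0,y0=250,180
im=cv2.resize(s["color"][y0:y0+110,x0:x0+110,::-1],None,fx=k,fy=k,interpolation=cv2.INTER_CUBIC)
raw=im.copy()
a=np.linspace(0,2*np.pi,73);f=p[2]-.1833;c=p+R[:,0]*.12
for cc,r,z in((c,.017,f+.02),(c,.012,f),([.5925,.085],.03,.05),([.5925,.085],.0135,.05)):
    cv2.polylines(im,[np.int32([(proj(s,[cc[0]+r*np.cos(q),cc[1]+r*np.sin(q),z])-[x0,y0]+.5)*k for q in a])],True,(255,0,255),1,cv2.LINE_AA)
cv2.imwrite("pics/c1.png",np.hstack([raw[:,100:400],im[:,100:400]]))
E
```

```text
13.0333 [0.5928 0.0853 0.2694] -1.808550718437569 0.15172362791750957 [ 0.2696  0.0372 -1.5264]
```

View pics/c1.png

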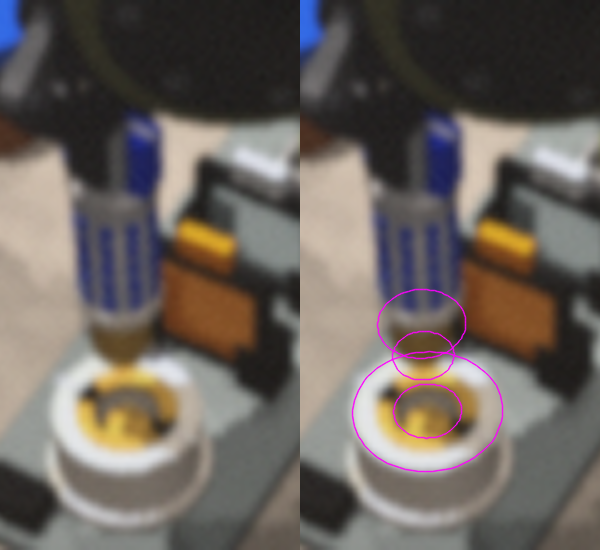

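Lamp cap (side ≈ (274,252)) lines up over the bore (≈ (275,262)); the filter is standing in its groove. Lowering.

Request:
carry_out(motion=[0,0,-0.008,0,0,0,0,0,-0.016,0,0,0,0,0,-0.024,0,0,0,0,0,-0.028,0,0,0,0,0,-0.028,0,0,0,0,0,-0.028,0,0,0])

```text
clock: 13.53
ee_pos: [0.5926, 0.0847, 0.2399]
tcp_rot: [-2.095, 0.252, 2.096]
force: [0.2, 1.0, -1.2]
grip_width: 0.15
```

Request:
carry_out(motion=[0,0,-0.003,0,0,0,0,0,-0.006,0,0,0,0,0,-0.006,0,0,0])

```text
clock: 13.78
ee_pos: [0.5925, 0.0849, 0.2337]
tcp_rot: [-2.094, 0.251, 2.096]
force: [0.4, -0.2, -1.4]
grip_width: 0.147
```

Request:
carry_out(motion=[0,0,-0.003,0,0,0,0,0,-0.004,0,0,0,0,0,-0.004,0,0,0])

```text
clock: 14.03
ee_pos: [0.5926, 0.0849, 0.2299]
tcp_rot: [-2.095, 0.251, 2.096]
force: [-0.2, -0.2, -1.4]
grip_width: 0.149
```

Request:
carry_out(motion=[0,0,-0.002,0,0,0,0,0,-0.004,0,0,0,0,0,-0.004,0,0,0])

```text
clock: 14.28
ee_pos: [0.5926, 0.0849, 0.2258]
tcp_rot: [-2.094, 0.251, 2.096]
force: [0.6, -0.1, -1.4]
grip_width: 0.147
```

Request:
carry_out(motion=[0,0,-0.002,0,0,0,0,0,-0.004,0,0,0,0,0,-0.004,0,0,0])

```text
clock: 14.53
ee_pos: [0.5928, 0.0849, 0.2228]
tcp_rot: [-2.096, 0.251, 2.094]
force: [-0.3, 0.2, 3.2]
grip_width: 0.149
```

Request:
carry_out(motion=[0,0,-0.002,0,0,0,0,0,-0.004,0,0,0,0,0,-0.004,0,0,0,0,0,-0.004,0,0,0])

```text
clock: 14.87
ee_pos: [0.5928, 0.0848, 0.2189]
tcp_rot: [-2.096, 0.251, 2.094]
force: [-1.5, 0.2, 5.0]
grip_width: 0.148
```

Request:
carry_out(motion=[0,0,-0.002,0,0,0,0,0,-0.004,0,0,0,0,0,-0.005,0,0,0,0,0,-0.005,0,0,0])

```text
clock: 15.2
ee_pos: [0.5929, 0.0848, 0.2142]
tcp_rot: [-2.096, 0.251, 2.094]
force: [-1.9, -0.7, 7.5]
grip_width: 0.146
```

Force grows at about 530 N/m, which is the spring, and the lugs are in the slots. Pressing almost to the bottom.

Request:
carry_out(motion=[0,0,-0.002,0,0,0,0,0,-0.004,0,0,0,0,0,-0.0055,0,0,0,0,0,-0.0055,0,0,0,0,0,-0.0055,0,0,0])

```text
clock: 15.62
ee_pos: [0.593, 0.0848, 0.2096]
tcp_rot: [-2.097, 0.251, 2.093]
force: [-3.4, 1.4, 9.5]
grip_width: 0.15
```

Request:
carry_out(motion=[0,0,0,0,0,-0.1,0,0,0,0,0,-0.2,0,0,0,0,0,-0.3,0,0,0,0,0,-0.4,0,0,0,0,0,-0.5,0,0,0,0,0,-0.5])

```text
clock: 16.12
ee_pos: [0.5935, 0.0847, 0.2101]
tcp_rot: [-1.79, 0.695, 1.784]
force: [0.2, 0.0, 9.2]
grip_width: 0.152
```

```bash
python3 - <<'E'
from h import *
o=get_obs();print(o["clock"],o["ee_pos"],yaw()[0],o["grip_width"],o["force"],o["wrist_torque"])
E
```

```text
16.1167 [0.5935 0.0847 0.2101] -2.314236821251157 0.1522254080611186 [0.2333 0.0296 9.2299] [-0.1046  0.4659 -0.0049]
```

Request:
carry_out(motion=[0,0,-0.0005,0,0,-0.12,0,0,-0.0005,0,0,-0.24,0,0,-0.0005,0,0,-0.36,0,0,-0.0005,0,0,-0.48,0,0,-0.0005,0,0,-0.6,0,0,-0.0005,0,0,-0.72,0,0,-0.0005,0,0,-0.84,0,0,-0.0005,0,0,-0.94,0,0,-0.0005,0,0,-1,0,0,-0.0005,0,0,-1])

```text
clock: 16.95
ee_pos: [0.5934, 0.0849, 0.2097]
tcp_rot: [-1.084, 1.282, 1.08]
force: [-1.9, -0.1, 9.5]
grip_width: 0.152
```

```bash
python3 - <<'E'
from h import *
o=get_obs();print(o["clock"],o["ee_pos"],yaw()[0],o["grip_width"],o["force"],o["wrist_torque"])
E
```

```text
16.95 [0.5934 0.0849 0.2097] 2.9710765415589115 0.15154553269494334 [-1.9484 -0.0677  9.4539] [0.1659 0.6707 0.0593]
```

Request:
carry_out(motion=[0,0,0,0,0,-0.03,0,0,0,0,0,-0.06,0,0,0,0,0,-0.06,0,0,0,0,0,-0.06])

```text
clock: 17.28
ee_pos: [0.5931, 0.085, 0.2097]
tcp_rot: [-1.041, 1.306, 1.039]
force: [-2.7, 0.5, 10.3]
grip_width: 0.15
```

```bash
python3 - <<'E'
from h import *
o=get_obs();print(o["clock"],o["ee_pos"],yaw()[0],o["grip_width"],o["force"],o["wrist_torque"])
E
```

```text
17.2833 [0.5931 0.085  0.2097] 2.91452380611893 0.15028862138054716 [-2.6539  0.4531 10.3386] [0.4398 1.3581 0.1086]
```

Request:
carry_out(motion=[0,0,-0.0005,0,0,-0.03,0,0,-0.0005,0,0,-0.05,0,0,-0.0005,0,0,-0.05,0,0,-0.0005,0,0,-0.05])

```text
clock: 17.62
ee_pos: [0.5929, 0.0851, 0.2095]
tcp_rot: [-1.003, 1.325, 1.002]
force: [-4.7, 0.8, 13.1]
grip_width: 0.146
```

```bash
python3 - <<'E'
from h import *
o=get_obs();print(o["clock"],o["ee_pos"],yaw()[0],o["grip_width"],o["force"],o["wrist_torque"])
E
```

```text
17.6167 [0.5929 0.0851 0.2095] 2.8648662180994826 0.14604513551996878 [-4.6883  0.7967 13.0591] [0.6783 2.1524 0.1385]
```

```bash
python3 - <<'E'
from h import *
d=save();s=d["side"];t=d["top"];y,R=yaw()
o=get_obs();print(o["clock"],o["ee_pos"],y,R[:,0],o["force"],o["wrist_torque"])
crop(s["color"][:,:,::-1],250,180,100,100,6,"c2s.png");crop(t["color"][:,:,::-1],210,160,140,110,5.5,"c2t.png")
E
```

```text
17.7167 [0.5929 0.0851 0.2095] 2.8649515388837004 [ 0.0025  0.0006 -1.    ] [-6.1174  1.4912 13.2037] [0.5848 2.196  0.1772]
```

View pics/c2s.png

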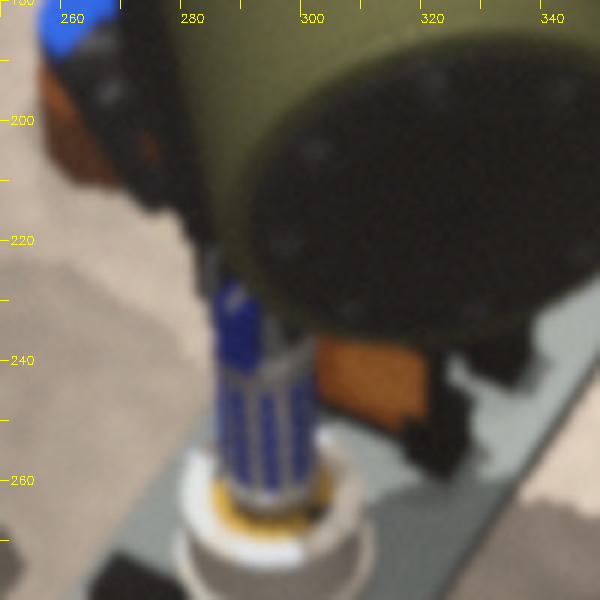

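View pics/c2t.png

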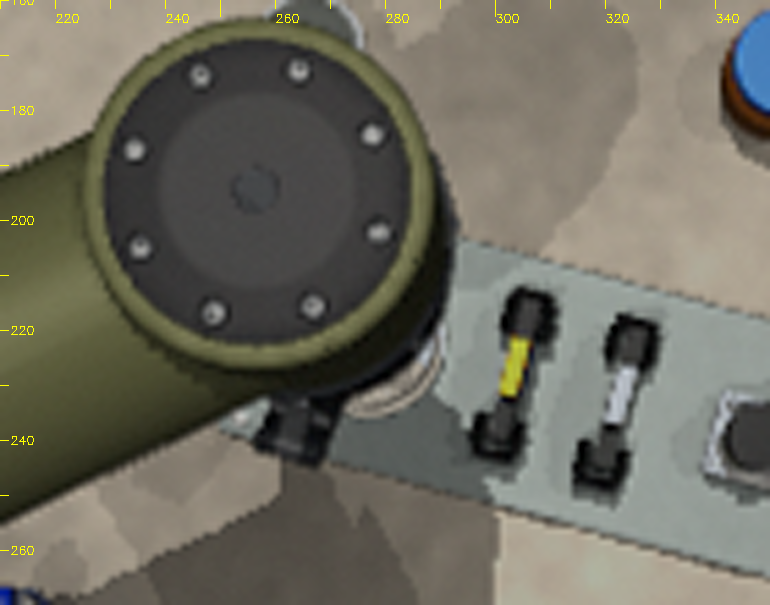

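Resistance to the turn has begun, with Mz positive and a side force along the plate's −x. I'll nudge further to confirm it is the stop.

Request:
carry_out(motion=[0,0,-0.0005,0,0,-0.03,0,0,-0.0005,0,0,-0.05,0,0,-0.0005,0,0,-0.05,0,0,-0.0005,0,0,-0.05])

```text
clock: 18.05
ee_pos: [0.5929, 0.0851, 0.2095]
tcp_rot: [-0.967, 1.343, 0.965]
force: [-5.1, 2.1, 15.6]
grip_width: 0.15
```

```bash
python3 - <<'E'
from h import *
y,R=yaw();o=get_obs();print(o["clock"],o["ee_pos"],y,R[:,0],o["grip_width"],o["force"],o["wrist_torque"])
E
```

```text
18.05 [0.5929 0.0851 0.2095] 2.816031301861219 [ 0.0029  0.0003 -1.    ] 0.1495155445216829 [-5.1301  2.1105 15.6387] [0.608  2.3829 0.706 ]
```

Mz jumped to 0.7 N·m, so the lamp is on the solid stop. The push is still about 16 N at roughly 16.5 mm of spring travel. I'll let it settle and do a final check.

Request:
carry_out(motion=[0,0,0,0,0,0,0,0,0,0,0,0,0,0,0,0,0,0,0,0,0,0,0,0,0,0,0,0,0,0,0,0,0,0,0,0])

```text
clock: 18.55
ee_pos: [0.5929, 0.0851, 0.2095]
tcp_rot: [-0.967, 1.343, 0.965]
force: [-5.6, 1.5, 14.8]
grip_width: 0.15
```

```bash
python3 - <<'E'
from h import *
d=save();s=d["side"];t=d["top"]
y,R=yaw();o=get_obs();print(o["clock"],o["ee_pos"],y,o["grip_width"],o["force"],o["wrist_torque"])
cv2.imwrite("pics/fs.png",s["color"][:,:,::-1]);cv2.imwrite("pics/ft.png",t["color"][:,:,::-1])
k=7;x0,y0=270,205
im=cv2.resize(s["color"][y0:y0+75,x0:x0+60,::-1],None,fx=k,fy=k,interpolation=cv2.INTER_CUBIC);raw=im.copy()
a=np.linspace(0,2*np.pi,73);c=[.593,.085]
for r,z in((.017,.092+.038),(.017,.092-.048),(.03,.05)):
    cv2.polylines(im,[np.int32([(proj(s,[c[0]+r*np.cos(q),c[1]+r*np.sin(q),z])-[x0,y0]+.5)*k for q in a])],True,(255,0,255),1,cv2.LINE_AA)
for yw,col in((-.238-np.pi/2,(0,255,255)),):
    X=np.array([np.cos(yw),np.sin(yw)]);Y=np.array([-X[1],X[0]])
    for z in(.13,.16):
        cv2.polylines(im,[np.int32([(proj(s,np.r_[c+i*.018*X+j*.007*Y,z])-[x0,y0]+.5)*k for i,j in((1,1),(1,-1),(-1,-1),(-1,1))])],True,col,1,cv2.LINE_AA)
cv2.imwrite("pics/f2.png",cv2.resize(np.hstack([raw,im]),(800,500)))
E
```

```text
18.65 [0.5929 0.0851 0.2095] 2.8161110454680536 0.1465615077651521 [-5.7125  0.4573 15.0056] [0.5876 2.3535 0.7116]
```

View pics/f2.png

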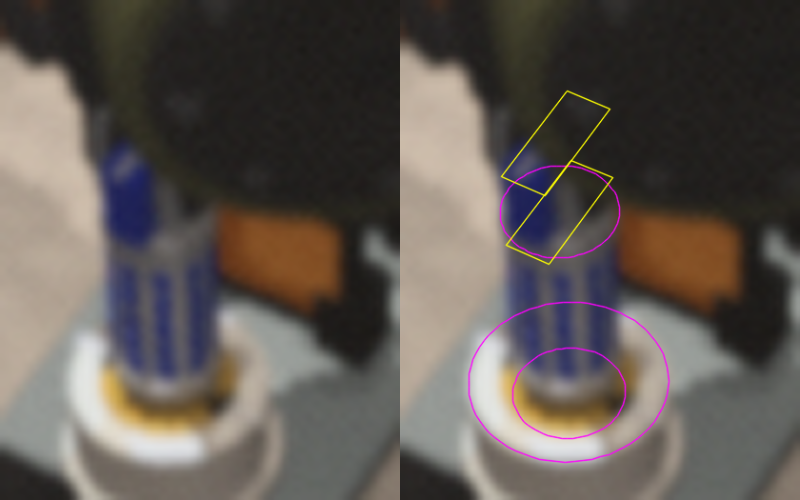

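View pics/fs.png

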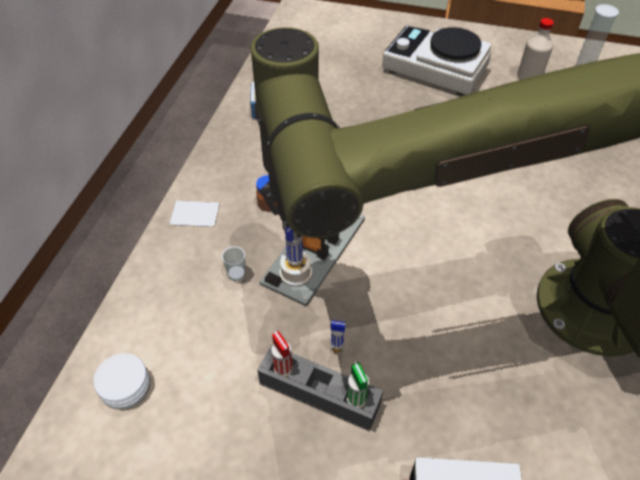

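View pics/ft.png

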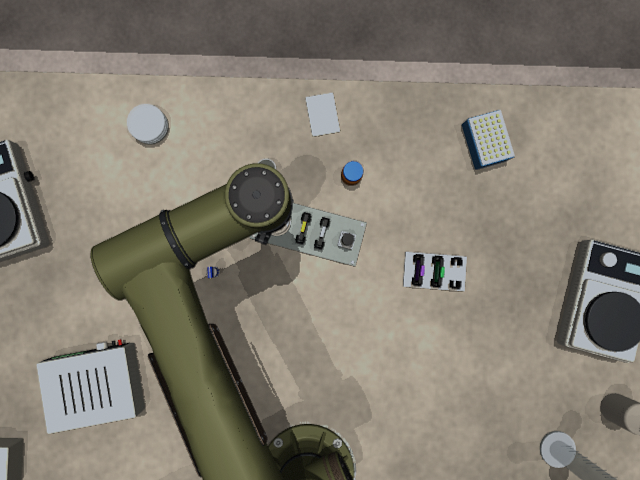

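```bash
python3 - <<'E'
from plant import hand_in
print(hand_in())
E
```

```text
the job is handed in; nothing more can be done
None
```

The amber filter is in the groove and released. The blue lamp is in the lampholder, pushed down, turned to the stop and still gripped. I handed the job in at 18.7 s.

- **Filter:** It made contact at TCP z 0.1328 m, against about 0.1325 m expected for fully down. After release, the top view shows its tab seated between the lips like the clear filter's.
- **Lamp:** I took the larger blue lamp from the rack and pushed it down until the force rose at about 530 N/m, as the spring should. I then turned it clockwise until the torque jumped to 0.7 N·m at the stop.
- **Holding:** The last readings show a steady push of about 15 N with the grip holding. I estimate 16–17 mm of spring travel, which puts the lamp centre about 43.5–44 mm above the rim, below the 47.5 mm limit.
- **Everything else:** The red and green lamps, the loose small blue lamp, the other filters, vial and glassware look undisturbed in the last pictures.

**Disagreements:**
- The tool turned about 95° for the 90° lamp turn. I put the extra down to play and twist in the grip and did not see the lugs themselves, so the stop rests on the torque.
- There was a side force of about 6 N at the stop.
- The side camera showed the held filter's lower edge and the lamp's foot several mm higher than the arm's reading. The contact heights agreed with the arm, so I relied on those.

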